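Stroke the organiser lids shut

ROBOT

A 6-joint arm with a two-finger parallel gripper is mounted at the origin on a cart in front of the work surface, level with it; the furniture and walls round the work are solid. World frame = base frame: x ahead of the robot, y to its left, z up, the work surface at z = 0. Lengths are in mm, angles in rad, forces in N, time in s.
With the tool pointing down it reaches from about 275 to 725 mm from the base axis. Payload 15.9 kg.
Tool frame: the origin (TCP) lies midway between the tips of the shut fingers; the grasp point (between the pads) lies env.hold_point_z behind it (env.hold_point_z is the distance from the TCP to the grasp point, in mm); z points along the fingers, y is the line along which they close (so a half turn about z gives the same grasp; the last joint's range is limited). The gripper opens to 85 mm and grips with 20 to 120 N. Pads are 22 mm wide; open, the fingers measure 114 mm over their backs; the gripper's body (76 mm by 85 mm) begins 54 mm behind the grasp point. The pads swing forward as they close: fully open they stand 13 mm farther back than shut.
Start: joints at [1.269, 0.213, -0.034, 1.323, 0, 1.571], TCP at [148.614, 477.388, 231.306] pointing down, gripper open.
Joint ranges: [-2.98, 2.98], [-0.74, 1.72], [-1.14, 1.35], [-2.1, 2.04], [-1.57, 1.44], [-3.14, 3.14]. Speed limits (rad/s): [1.89, 1.89, 2.39, 2.57, 3.14, 3.14].

INTERFACE

Orientations are given as [roll, pitch, yaw] about the fixed x, y, z axes, in that order (R = Rz(yaw) Ry(pitch) Rx(roll)).
In Python, from cell import env gives the robot as it stands. Calls block until the motion is done:
- env.movep(position, orientation): joint-space move of the TCP to a pose.
- env.move_l(position, v=150, ori=None): straight line of the TCP; ori=None keeps the orientation; v is the mean speed in mm/s.
- env.goto_joints(angles): joint-space move.
- env.move_gripper(opening, grip_force=None): finger opening in mm; grip_force is the grip in N (None keeps the last); returns when the fingers have stopped.
- env.wait(seconds).
- env.ik(position, orientation): joint angles nearest the present ones, or None.
- env.observe(): the state.
- env.read_camera(name): name is "side" or "top" or "wrist"; returns the picture (480x640x3 uint8, red, green, blue); there is no depth.
- env.get_calibration(name): a dict with "fx", "fy", "cx", "cy" (pixels), "distortion" ([k1, k2, p1, p2, k3] as OpenCV has them; the pictures are not rectified), "rvec" (rotation vector, rad) and "tvec" (3), from world to camera coordinates, as OpenCV has them. Camera axes: x right, y down, z forward; pixel columns grow to the right and rows downward; lengths in mm; the calibration is good to about 2 mm. A picture is of the moment at which its call begins: read the wrist's pose just before it. get_calibration takes no time and is no camera call; for the wrist camera it gives the pose at the moment of the call.
A pose or a line that the arm cannot do raises env.Unreachable and nothing moves.
- env.finish_job(): hands the job in; it is judged then, once.
The state is a dict: "time": time; "joint_positions": joint angles; "qd": joint speeds; "joint_efforts": joint torques, N m; "ee_pos": TCP position; "ee_rot": TCP orientation; "ft_force": force on the tool from outside, world axes, zero at the start; "wrist_torque": the same for the moment, N m; "finger_gap": finger opening in mm; "grip_force": force on a finger pad.
Only numpy, scipy, OpenCV 4.12 (cv2) and the standard library are available. Lean on these libraries where they do the work, as an engineer would, in place of code of your own. Each camera call takes 0.05 s, during which the arm holds its last target. There are 200 camera calls.

TASK

All four lids of the blue parts organiser were left ajar: run your fingertips lightly along the row, starting at the blue end block with the white dot, so that the lids fold fully shut one after another in that order, and do not lift the fingers away from the row until the last lid is shut. Only stroke it: do not pick up, tip or shove the organiser along the bench. Leave the orange organiser with its lids ajar as they are, and do not disturb the things around; finish clear of everything.

Things in the scene. Friction and masses are not known exactly. Their poses are not given: they have to be found in the camera images.
- blue: blue small-parts organiser (the one to work on): a loose black tray of about 1 kg, 266 mm long (its y axis), 44 wide, 50 high, with a row of four blue lids from its +y end, all ajar. Origin on the underside, below the middle of the row; z up. Tops of shut lids and of both end blocks are level, 50 up; side walls end 3 lower. Its foam foot yields up to 8 mm, 4 N plus 2.5 N per mm
- blue_start (a point): the white dot: centre of the top of the blue end block (30 mm long, y = 112 to 142 in the organiser's frame), which stands before lid 1, 50 above the underside; the row runs from here toward -y
- blue_end (a point): centre of the top of the black end block (12 mm long, y = -124 to -112) behind lid 4, 50 above the underside
- blue_lid1 (a joint): angle (rad) of lid 1, 36 wide, 52 mm long, 3 thick, white label: 0 shut (level, at its stop), grows as it opens, 0.30 to 0.55 at the start. Hinged across the row at y = 110 (organiser's frame), free edge toward -y: fingertips moving toward -y at the end block's level, or up to 3 above, run up on it and fold it down. Turns easily, stays where left
- blue_lid2 (a joint): angle (rad) of lid 2, 36 wide, 52 mm long, 3 thick, white label: 0 shut (level, at its stop), grows as it opens, 0.30 to 0.55 at the start. Hinged across the row at y = 54 (organiser's frame), free edge toward -y: fingertips moving toward -y at the end block's level, or up to 3 above, run up on it and fold it down. Turns easily, stays where left
- blue_lid3 (a joint): angle (rad) of lid 3, 36 wide, 52 mm long, 3 thick, white label: 0 shut (level, at its stop), grows as it opens, 0.30 to 0.55 at the start. Hinged across the row at y = -2 (organiser's frame), free edge toward -y: fingertips moving toward -y at the end block's level, or up to 3 above, run up on it and fold it down. Turns easily, stays where left
- blue_lid4 (a joint): angle (rad) of lid 4, 36 wide, 52 mm long, 3 thick, white label: 0 shut (level, at its stop), grows as it opens, 0.30 to 0.55 at the start. Hinged across the row at y = -58 (organiser's frame), free edge toward -y: fingertips moving toward -y at the end block's level, or up to 3 above, run up on it and fold it down. Turns easily, stays where left
- orange: orange small-parts organiser (to be left alone; same build and sizes): a loose black tray of about 1 kg, 266 mm long (its y axis), 44 wide, 50 high, with a row of four orange lids from its +y end, all ajar. Origin on the underside, below the middle of the row; z up. Tops of shut lids and of both end blocks are level, 50 up; side walls end 3 lower. Its foam foot yields up to 8 mm, 4 N plus 2.5 N per mm
- orange_start (a point): the white dot: centre of the top of the orange end block (30 mm long, y = 112 to 142 in the organiser's frame), which stands before lid 1, 50 above the underside; the row runs from here toward -y
- orange_end (a point): centre of the top of the black end block (12 mm long, y = -124 to -112) behind lid 4, 50 above the underside
- orange_lid1 (a joint): angle (rad) of lid 1, 36 wide, 52 mm long, 3 thick, white label: 0 shut (level, at its stop), grows as it opens, 0.30 to 0.55 at the start. Hinged across the row at y = 110 (organiser's frame), free edge toward -y: fingertips moving toward -y at the end block's level, or up to 3 above, run up on it and fold it down. Turns easily, stays where left
- orange_lid2 (a joint): angle (rad) of lid 2, 36 wide, 52 mm long, 3 thick, white label: 0 shut (level, at its stop), grows as it opens, 0.30 to 0.55 at the start. Hinged across the row at y = 54 (organiser's frame), free edge toward -y: fingertips moving toward -y at the end block's level, or up to 3 above, run up on it and fold it down. Turns easily, stays where left
- orange_lid3 (a joint): angle (rad) of lid 3, 36 wide, 52 mm long, 3 thick, white label: 0 shut (level, at its stop), grows as it opens, 0.30 to 0.55 at the start. Hinged across the row at y = -2 (organiser's frame), free edge toward -y: fingertips moving toward -y at the end block's level, or up to 3 above, run up on it and fold it down. Turns easily, stays where left
- orange_lid4 (a joint): angle (rad) of lid 4, 36 wide, 52 mm long, 3 thick, white label: 0 shut (level, at its stop), grows as it opens, 0.30 to 0.55 at the start. Hinged across the row at y = -58 (organiser's frame), free edge toward -y: fingertips moving toward -y at the end block's level, or up to 3 above, run up on it and fold it down. Turns easily, stays where left
- tape_measure: yellow tape measure, 65x81x37, lying behind the organisers; sizes in mm; a bystander
- pliers: pliers with red handles, 60x171x15, lying left of the organisers; sizes in mm; a bystander
- tape_black: roll of black tape, 68 across, 19 high, lying right of the organisers; sizes in mm; a bystander
- bolt_1: steel bolt standing on its head, 17 across, 30 high, right of the organisers; sizes in mm; a bystander
- bolt_3: a second such bolt, right of the organisers; sizes in mm; a bystander

How it is judged:
By the outcome, as a careful person would: the job done as asked, in the order asked, and still so for the second after the job is handed in, with the robot touching nothing.
It also fails if it takes over 40 s, if anything falls off the work surface, if the arm or the gripper's body presses on something with over 40 N, if the wrist force passes 120 N, or if a joint passes its speed limit or range.

## Working session

There is one attempt and no reset: what is moved stays moved. The work goes in short steps, each a Python script; the robot and the scene stay as the last script left them, time stands still between calls to the robot, and variables do not carry over. Pictures are saved under pics/ and viewed, at most 10 in all, crops included, and the job is handed in when it is done.

```bash
mkdir -p pics; python3 - <<'E'
from cell import env
import cv2
for n in ("top","side"):
    im=env.read_camera(n); cv2.imwrite(f"pics/{n}0.png",im[:,:,::-1])
    print(n,env.get_calibration(n))
s=env.observe(); print(s["time"],s["ee_pos"],s["ee_rot"],s["finger_gap"],env.hold_point_z)
E
```

```text
top {'fx': 488.23064440696646, 'fy': 488.23064440696646, 'cx': 324.50104858967705, 'cy': 246.22755193743393, 'distortion': array([-0.07833034,  0.        ,  0.        ,  0.        ,  0.        ]), 'rvec': array([ 2.12925392, -2.07795722,  0.23427571]), 'tvec': array([ -34.29887141,  595.55304417, 1209.01780355])}
side {'fx': 531.7893188522377, 'fy': 531.7893188522377, 'cx': 318.4744820806052, 'cy': 232.30216813566253, 'distortion': array([-0.14760128,  0.        ,  0.        ,  0.        ,  0.        ]), 'rvec': array([ 2.19416418, -0.64026086,  0.27220829]), 'tvec': array([-484.89273915,  252.25569034,  975.25468705])}
0.1 [148.5308503  477.10633326 230.85587085] [-3.14057548e+00  1.58351661e-05  2.83980042e+00] 85.5658335715395 18.700000000000003
```

View pics/top0.png

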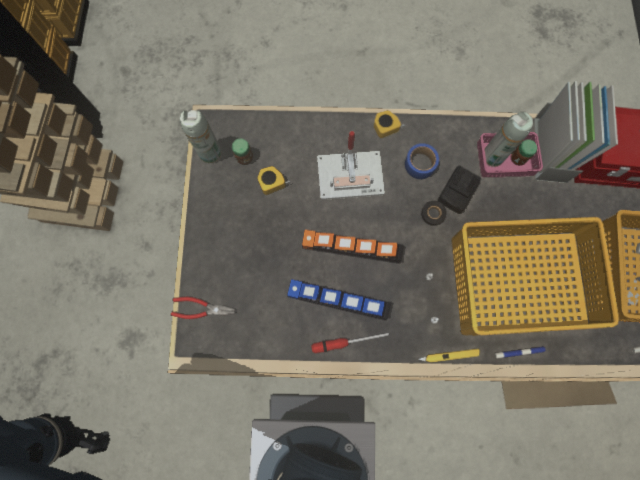

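View pics/side0.png

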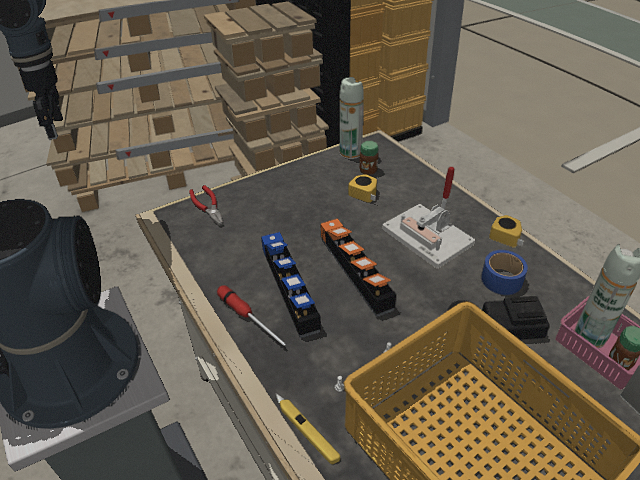

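The top view shows the blue organiser from its dot end at about (294,289) to its black end at about (388,312). The side view shows it from about (272,240) to (310,322). The orange one lies beyond it, and the screwdriver lies nearer the robot.

```bash
cat > h.py <<'E'
import cv2, numpy as np
def cam(c):
    K=np.array([[c["fx"],0,c["cx"]],[0,c["fy"],c["cy"]],[0,0,1]]); R=cv2.Rodrigues(np.array(c["rvec"]))[0]
    return K,np.array(c["distortion"]),R,np.array(c["tvec"]).ravel()
def ray(c,p):
    K,D,R,t=cam(c); u=cv2.undistortPoints(np.array([[p]],float),K,D)[0,0]
    d=R.T@np.array([u[0],u[1],1]); return -R.T@t,d/np.linalg.norm(d)
def plane(c,p,z):
    o,d=ray(c,p); return o+d*(z-o[2])/d[2]
def tri(obs):
    A=np.zeros((3,3));b=np.zeros(3);L=[]
    for c,p in obs:
        o,d=ray(c,p);M=np.eye(3)-np.outer(d,d);A+=M;b+=M@o;L.append((M,o))
    X=np.linalg.solve(A,b); return X,[round(float(np.linalg.norm(M@(X-o))),1) for M,o in L]
def proj(c,X):
    K,D,R,t=cam(c); return cv2.projectPoints(np.array([X],float),R,t,K,D)[0][0,0]
def blobs(m,amin):
    n,l,s,ce=cv2.connectedComponentsWithStats(m.astype(np.uint8)); return [(int(s[i,4]),ce[i].round(1).tolist()) for i in range(1,n) if s[i,4]>=amin]
E
python3 - <<'E'
from cell import env
from h import *
for n,(x0,y0,x1,y1) in {"top":(275,270,405,330),"side":(250,225,330,340)}.items():
    im=cv2.imread(f"pics/{n}0.png"); hsv=cv2.cvtColor(im,cv2.COLOR_BGR2HSV)
    H,S,V=[hsv[y0:y1,x0:x1,i].astype(int) for i in range(3)]
    bl=(H>100)&(H<130)&(S>110)&(V>60); wh=(S<90)&(V>140)
    off=np.array([x0,y0])
    print(n,"blue",[(a,(np.array(c)+off).tolist()) for a,c in blobs(bl,15)]); print(" white",[(a,(np.array(c)+off).tolist()) for a,c in blobs(wh,2)])
    cv2.imwrite(f"pics/{n}crop.png",cv2.resize(im[y0:y1,x0:x1],None,fx=6 if n=="top" else 5,fy=6 if n=="top" else 5,interpolation=cv2.INTER_NEAREST)[:600])
t,s=env.get_calibration("top"),env.get_calibration("side")
print(tri([(t,(294,289)),(s,(275,241))]))
E
python3 - <<'E'
import cv2,numpy as np
a=cv2.imread('pics/topcrop.png');b=cv2.imread('pics/sidecrop.png')
print(a.shape,b.shape)
a=cv2.resize(a,(390,180));b=b[:,:400]
c=np.zeros((max(a.shape[0],b.shape[0]),800,3),np.uint8);c[:a.shape[0],:390]=a;c[:b.shape[0],400:400+b.shape[1]]=b
cv2.imwrite('pics/both.png',c)
E
```

```text
top blue [(316, [301.3, 289.8]), (161, [330.4, 296.3]), (178, [351.7, 301.7]), (179, [372.9, 306.6])]
 white [(22, [294.1, 288.1]), (98, [308.6, 290.7]), (101, [330.1, 295.9]), (107, [351.8, 301.2]), (110, [372.9, 306.2])]
side blue [(320, [273.2, 243.0]), (117, [284.9, 262.9]), (164, [293.5, 282.4]), (177, [302.3, 300.9])]
 white [(18, [272.0, 237.5]), (32, [276.4, 244.0]), (52, [284.3, 261.2]), (86, [292.8, 280.9]), (80, [301.7, 299.1]), (85, [264.2, 327.0])]
(array([489.53153511,  56.28959553,  37.06490096]), [3.9, 3.9])
(360, 780, 3) (575, 400, 3)
```

View pics/both.png

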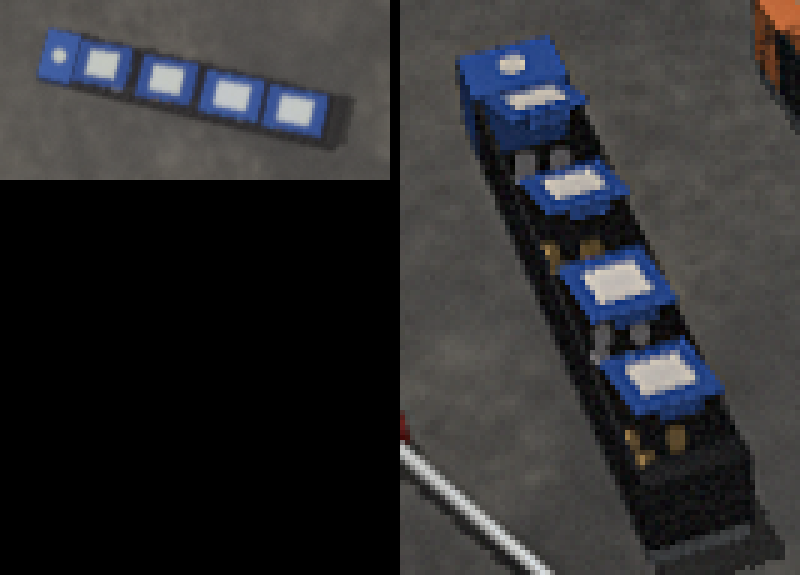

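The dot is at (294.1,288.1) in the top view and (272.0,237.5) in the side view, and the labels match up in both views. I'll triangulate these, then take close looks with the wrist camera.

```bash
python3 - <<'E'
from cell import env
from h import *
t,s=env.get_calibration("top"),env.get_calibration("side")
T=[[294.1,288.1],[308.6,290.7],[330.1,295.9],[351.8,301.2],[372.9,306.2]]
S=[[272.0,237.5],[276.4,244.0],[284.3,261.2],[292.8,280.9],[301.7,299.1]]
P=[]
for a,b in zip(T,S):
    X,r=tri([(t,a),(s,b)]); P.append(X); print(X.round(1),r)
d=P[4]-P[0]; yaw=np.arctan2(-d[1],-d[0])-np.pi/2; print("organiser yaw",yaw)
c=env.get_calibration("wrist"); o=env.observe()
K,D,R,tt=cam(c); from scipy.spatial.transform import Rotation as Ro
Rt=Ro.from_euler('xyz',o["ee_rot"]).as_matrix()
print("cam in tool",Rt.T@(-R.T@tt-np.array(o["ee_pos"])), "\n",(R@Rt).round(2), c["fx"])
u=-np.array([d[0],d[1]])/np.hypot(d[0],d[1])  # organiser +y
m=P[0][:2]-127*u; print("origin",m)
for k in range(-1,3):
    # tool y across the row: tool y = organiser x
    psi=yaw+k*np.pi/2
    print(psi,[None if (q:=env.ik([*(m+u*y),z],[np.pi,0,psi])) is None else np.round(q,2) for y,z in((130,51),(-118,51),(0,260))])
E
```

```text
[486.9  56.5  49.5] [0.4, 0.4]
[478.9  18.3  62.6] [0.1, 0.1]
[467.  -37.3  62. ] [0.0, 0.0]
[454.9 -93.2  58.5] [0.1, 0.1]
[ 443.3 -147.3   61.3] [0.1, 0.1]
organiser yaw -0.21094310064270783
cam in tool [  76.26451296    0.74320569 -144.01616746] 
 [[ 0.    1.    0.  ]
 [-0.95  0.   -0.3 ]
 [-0.3  -0.    0.95]] 410.122420120253
origin [460.34935805 -67.71894868]
-1.7817394274376044 [array([ 0.12,  0.31, -0.39,  0.88,  0.  , -1.24]), array([-0.4 ,  0.27, -0.44,  0.86,  0.  , -1.76]), array([-0.15,  0.14, -0.05,  1.38,  0.  , -1.51])]
-0.21094310064270783 [array([ 0.12,  0.31, -0.39,  0.88,  0.  , -2.81]), array([-0.4 ,  0.27, -0.44,  0.86,  0.  ,  2.95]), array([-0.15,  0.14, -0.05,  1.38,  0.  , -3.08])]
1.3598532261521887 [array([ 0.12,  0.31, -0.39,  0.88,  0.  ,  1.9 ]), array([-0.4 ,  0.27, -0.44,  0.86,  0.  ,  1.38]), array([-0.15,  0.14, -0.05,  1.38,  0.  ,  1.64])]
2.9306495529470853 [array([ 0.12,  0.31, -0.39,  0.88,  0.  ,  0.33]), array([-0.4 ,  0.27, -0.44,  0.86,  0.  , -0.19]), array([-0.15,  0.14, -0.05,  1.38,  0.  ,  0.06])]
```

Triangulation puts the dot at z = 49.5. I'll move to the approach side with the fingers shut and take two wrist views.

```bash
python3 - <<'E'
from cell import env
from h import *
env.move_gripper(0)
u=np.array([np.sin(.211),np.cos(.211)]); m=np.array([460.3,-67.7]); psi=np.pi/2-.211
obs=[]; ims=[]
for i,y in enumerate((100,20)):
    (env.movep([*(m+u*y),220],[np.pi,0,psi]) if i==0 else env.move_l([*(m+u*y),220],v=150))
    c=env.get_calibration("wrist"); im=env.read_camera("wrist")[:,:,::-1].copy(); ims.append(im); cv2.imwrite(f"pics/w{i}.png",im)
    np.save(f"pics/w{i}.npy",c,allow_pickle=True)
    hsv=cv2.cvtColor(im,cv2.COLOR_BGR2HSV).astype(int); H,S,V=hsv[...,0],hsv[...,1],hsv[...,2]
    print("pred dot",proj(c,[486.9,56.5,49.5]).round(1),"white",blobs((S<90)&(V>140),60))
s=env.observe(); print(s["time"],s["ee_pos"],s["ee_rot"],s["finger_gap"],s["ft_force"])
cv2.imwrite("pics/w.png",cv2.resize(np.hstack(ims),(800,300)))
E
```

```text
pred dot [319.3 175.2] white [(5947, [19.4, 97.9]), (12825, [99.5, 178.5]), (87, [229.5, 90.3]), (147, [138.3, 104.2]), (217, [320.4, 172.7]), (2013, [632.9, 234.5]), (184, [500.3, 178.1]), (1194, [320.5, 226.5]), (1107, [503.2, 231.5]), (170, [256.8, 281.2]), (476, [319.9, 282.9]), (960, [497.7, 295.9]), (12471, [68.0, 382.6]), (82, [613.2, 322.5]), (856, [494.7, 354.9]), (75, [221.3, 345.6]), (248, [319.9, 413.5]), (181, [191.3, 423.5])]
pred dot [319.   64.2] white [(4510, [22.5, 57.4]), (12663, [116.0, 174.7]), (95, [127.7, 5.1]), (262, [319.9, 60.7]), (223, [512.7, 68.1]), (1300, [319.9, 117.7]), (1226, [516.9, 125.4]), (1232, [320.0, 195.6]), (1141, [511.3, 201.3]), (88, [635.9, 195.3]), (221, [252.9, 200.6]), (105, [630.9, 248.6]), (21358, [69.6, 357.0]), (1113, [320.0, 265.8]), (1046, [508.2, 268.8]), (513, [231.0, 298.7]), (907, [504.5, 329.9]), (74, [535.7, 387.3]), (95, [198.3, 418.6]), (91, [180.5, 431.7]), (79, [324.7, 435.5])]
3.6583 [464.64443074 -47.43522163 219.98282747] [-3.14155487e+00 -2.49706475e-04  1.36038628e+00] 0.05915074382981108 [-0.16272921  0.08523633  0.33463308]
```

View pics/w.png

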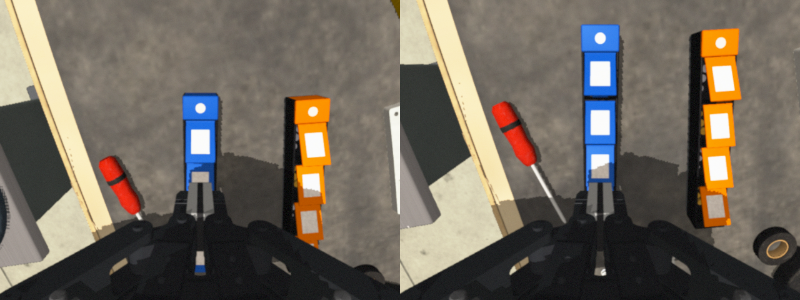

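The wrist views show the blue row vertical at column 320, so the yaw is right. The dot is at (320.4,172.7) and (319.9,60.7), about 2 mm from the prediction. I'll fuse the views and descend to light contact on the end block.

```bash
python3 - <<'E'
from cell import env
from h import *
t,s=env.get_calibration("top"),env.get_calibration("side")
w=[np.load(f"pics/w{i}.npy",allow_pickle=True).item() for i in (0,1)]
X,r=tri([(t,(294.1,288.1)),(s,(272,237.5)),(w[0],(320.4,172.7)),(w[1],(319.9,60.7))]); print("dot",X.round(1),r)
print("wrist only",tri([(w[0],(320.4,172.7)),(w[1],(319.9,60.7))])[0].round(1))
l=[tri([(w[1],p),(t,q)])[0] for p,q in (((319.9,117.7),(308.6,290.7)),((320,195.6),(330.1,295.9)),((320,265.8),(351.8,301.2)))]
print(np.round(l,1))
d=X-l[-1]; print("yaw",-np.arctan2(d[0],d[1]))
u=np.array([np.sin(.211),np.cos(.211)])
p=X[:2]+2*u   # row y = 129
np.save("pics/dot.npy",X)
env.move_l([*p,220],v=200); env.move_l([*p,62],v=150); env.wait(.2)
b=np.mean([env.observe()["ft_force"] for _ in range(3)],0); print("bias",b)
z=55.0; env.move_l([*p,z],v=40)
while z>45:
    env.wait(.05); o=env.observe(); f=o["ft_force"]-b; print(z,o["ee_pos"].round(2) if hasattr(o["ee_pos"],'round') else o["ee_pos"],f.round(2))
    if f[2]>4.5: break
    z-=.5; env.move_l([*p,z],v=15)
print(env.observe()["time"]); np.save("pics/st.npy",[*p,z,*b])
E
```

```text
dot [487.7  57.8  48. ] [1.5, 0.3, 0.3, 1.1]
wrist only [488.1  58.5  51.4]
[[480.   19.3  52.2]
 [467.9 -37.2  53. ]
 [455.6 -93.5  54.1]]
yaw -0.20926992950976628
bias [-0.12994657  0.0779278   0.27899606]
55.0 [488.    59.78  54.84] [ 0.12  0.44 -0.21]
54.5 [488.21  59.79  54.55] [ 0.29 -0.92  0.4 ]
54.0 [488.12  59.78  53.98] [-0.12  0.6  -0.18]
53.5 [488.16  59.78  53.5 ] [ 0.53 -0.51 -0.24]
53.0 [488.12  59.79  52.99] [ 0.03 -0.35 -0.26]
52.5 [488.16  59.8   52.51] [ 0.38 -0.45 -0.83]
52.0 [488.13  59.77  51.97] [ 0.27 -0.8  -0.3 ]
51.5 [488.13  59.77  51.48] [ 0.21 -0.41 -1.24]
51.0 [488.17  59.79  50.99] [-0.28  0.08 -0.95]
50.5 [488.14  59.79  50.5 ] [0.29 0.1  0.38]
50.0 [488.2   59.79  50.05] [ 0.73 -0.76  1.95]
49.5 [488.23  59.79  49.64] [-2.37 -0.87  5.22]
9.4333
```

Contact is at z ≈ 50, with 5 N at 49.6. Next is the stroke, holding a light press with force monitoring.

```bash
python3 - <<'E'
from cell import env
from h import *
st=np.load("pics/st.npy"); p,z,b=st[:2],49.3,st[3:]
a=.2095; u=np.array([np.sin(a),np.cos(a)])
for k in range(1,20):
    s=13*k; env.move_l([*(p-u*s),z],v=50); o=env.observe(); f=np.array(o["ft_force"])-b
    print(round(129-s),round(z,2),round(float(o["ee_pos"][2]),2),f.round(1))
    if np.hypot(f[0],f[1])>20 or f[2]>20: print("STOP"); break
    if f[2]<4: z-=.2
    elif f[2]>8: z+=.2
print(o["time"])
E
```

```text
116 49.3 49.57 [-0.2 -0.2  5.1]
103 49.3 49.52 [ 0.1 -3.7  5.2]
90 49.3 49.52 [-0.  -3.   4.3]
77 49.3 49.47 [ 0.1 -3.3  4.8]
64 49.3 49.4 [-0.1 -4.   5. ]
51 49.3 49.42 [ 0.3 -1.6  5.1]
38 49.3 49.39 [-0.8 -1.8  5.1]
25 49.3 49.39 [-0.2 -2.9  6. ]
12 49.3 49.36 [-0.7 -2.6  5.9]
-1 49.3 49.39 [ 0.3 -1.3  5.8]
-14 49.3 49.37 [ 0.3 -1.7  5.4]
-27 49.3 49.38 [ 0.1 -3.   5.7]
-40 49.3 49.39 [-1.1 -2.8  4.3]
-53 49.3 49.37 [ 0.2 -0.7  5.7]
-66 49.3 49.38 [ 0.2 -1.9  5.3]
-79 49.3 49.39 [-0.3 -2.7  5.6]
-92 49.3 49.38 [-1.  -3.7  5. ]
-105 49.3 49.39 [-0.7 -2.5  5.6]
-118 49.3 49.37 [-1.3 -2.5  6.1]
17.1917
```

The stroke ran at a steady 5–6 N to the end block. I'll check the picture before lifting.

```bash
python3 - <<'E'
from cell import env
import cv2,numpy as np
a=env.read_camera("side")[:,:,::-1]; w=env.read_camera("wrist")[:,:,::-1]
cv2.imwrite("pics/chk.png",np.hstack([cv2.resize(a[220:350,235:405],(400,306)),cv2.resize(w,(400,306))]))
E
```

```text
(no output)
```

View pics/chk.png

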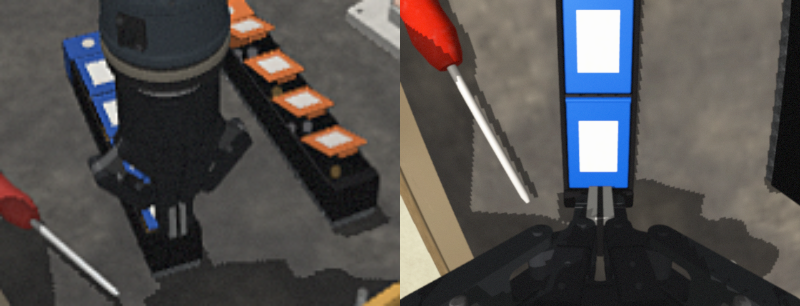

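The visible lids lie flush, with the fingertips on the black end block. I'll lift straight up and check the whole row.

```bash
python3 - <<'E'
from cell import env
from h import *
p=np.array(env.observe()["ee_pos"])
env.move_l([p[0],p[1],120],v=60); env.move_l([p[0],p[1],240],v=150)
env.movep([330,-260,260],[np.pi,0,np.pi/2-.211])
a=env.read_camera("side")[:,:,::-1]; t=env.read_camera("top")[:,:,::-1]
for n,im,(x0,y0,x1,y1) in (("top",t,(275,270,405,330)),("side",a,(250,225,330,340))):
    h=cv2.cvtColor(np.ascontiguousarray(im[y0:y1,x0:x1]),cv2.COLOR_BGR2HSV).astype(int)
    print(n,[(k,(np.array(c)+[x0,y0]).tolist()) for k,c in blobs((h[...,1]<90)&(h[...,2]>140),10)])
cv2.imwrite("pics/chk2.png",np.hstack([cv2.resize(np.ascontiguousarray(a[220:350,235:405]),(400,306)),cv2.resize(np.ascontiguousarray(t[220:350,235:405]),(400,306))]))
o=env.observe(); print(o["time"],o["ft_force"])
E
```

```text
top [(20, [294.7, 288.1]), (110, [310.7, 291.9]), (109, [331.7, 296.9]), (112, [352.8, 301.9]), (112, [373.9, 307.0])]
side [(80, [285.9, 268.2]), (131, [293.6, 284.8]), (143, [302.4, 304.2]), (96, [264.0, 326.9])]
20.2583 [-0.29567855  0.17498236 -0.07637147]
```

View pics/chk2.png

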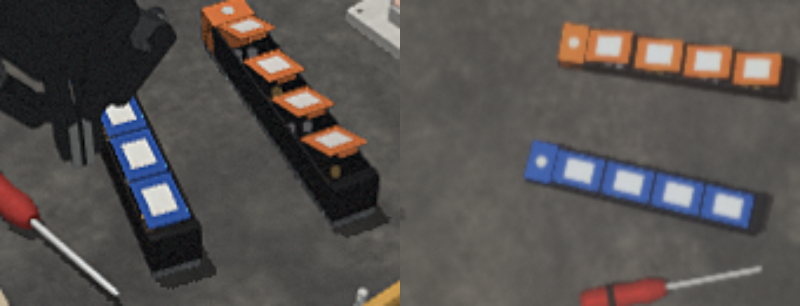

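All four blue lids lie flush with even label spacing (about 21 px), the orange lids are still ajar, and nothing else has moved. I'm handing in.

```bash
python3 -c "
from cell import env
print(env.finish_job())"
```

```text
the job is handed in; nothing more can be done
None
```

I shut all four blue lids in order with one continuous light stroke (about 5–6 N), left the orange organiser's lids ajar, and handed in the job at about 20 s with the arm clear of everything.

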